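Lay the shafts in the V-cradles

ROBOT

A 6-joint arm with a two-finger parallel gripper is mounted at the origin on the work surface. World frame = base frame: x ahead of the robot, y to its left, z up, the work surface at z = 0. Lengths are in m, angles in rad, forces in N, time in s.
With the tool pointing down it reaches from about 0.325 to 0.925 m from the base axis. Payload 3.1 kg.
Tool frame: the origin (TCP) lies on the centre line of the jaws, within the pads' length; the fingertips stand 14 mm ahead of it and the grasp point (between the pads) lies 5 mm behind it; z points along the fingers, y is the line along which they close (so a half turn about z gives the same grasp; the last joint's range is limited). The gripper opens to 85 mm and grips with 20 to 120 N. Pads are 22 mm wide; open, the fingers measure 114 mm over their backs; the gripper's body (76 mm by 85 mm) begins 54 mm behind the grasp point. The pads swing forward as they close: fully open they stand 13 mm farther back than shut.
Start: joints at [1.159, 0.217, 1.613, -0, 1.311, -0.112], TCP at [0.185, 0.597, 0.245] pointing down, gripper open.
Joint ranges: [-2.75, 2.75], [-0.78, 2.1], [0.31, 2.55], [-1.13, 4.27], [0.13, 2.63], [-2.58, 2.58]. Speed limits (rad/s): [2.79, 2.79, 3.14, 3.14, 3.14, 3.14].

INTERFACE

Orientations are given as [roll, pitch, yaw] about the fixed x, y, z axes, in that order (R = Rz(yaw) Ry(pitch) Rx(roll)).
In Python, from rig import robot, capture, camera_model gives the robot as it stands. The module is installed in compiled form; this text tells all that it offers.
- The arm moves only by the tool jog_arm, never from a script. Its argument "rows" is a list that holds one entry, the list of rows, each a list of 5 numbers: the shift along the tool's x, y, z in m, then the turn about the tool's z in rad, then the opening in per cent of the stroke, from 0 (shut) to 100 (fully open). A call has 1 to 10 rows; each row shifts and turns the commanded pose from where the row before left it, along the tool's axes as they then stand; what a row does not reach is not made up. A row lasts 1/12 s, in which the tool goes at most 41.7 mm and 7.16 degrees, less where a joint would pass 70% of its speed; a pose out of reach is approached as far as the arm can. A call is refused whole if a number of a shift passes 0.0417 or a number of a turn 0.125, either way. A call with a gripper value outside its range is refused whole. The fingers move at their own pace and stop on an object; the grip force is fixed at half the most. Time passes only in rows, so rows that do not move let the fingers close. It gives the time, the measured TCP pose, the force, the opening and the grip force at its end, in the units of the state.
- robot.get_obs(): the state, without advancing time (a new reading comes with each control period).
- capture(name): name is "side" or "top" or "wrist"; returns (picture, depth): 384x512x3 uint8, red, green, blue; 384x512 float32, m along the optical axis (not along the pixel's ray), 0 where there is no reading.
- camera_model(name): a dict with "camera_matrix" (3x3 intrinsics, pixels), "k1" (the pictures are not rectified: a ray, as slopes to the right and down, at radius r is drawn at 1 + k1 r^2 times it, then the intrinsics apply), "R" (3x3) and "t" (3): a world point X has camera coordinates R X + t; the wrist camera has in their place "hand_eye" (4x4, takes a point from camera to tool coordinates, whose origin is the TCP and whose axes are the flange's). Camera axes: x right, y down, z forward; pixel columns grow to the right and rows downward; lengths in m; the calibration is good to about 2 mm. A picture is of the moment at which its call begins: read the wrist's pose just before it. camera_model takes no time and is no camera call.
- robot.job_done(): hands the job in; it is judged then, once.
The state is a dict: "time_s": time; "qpos": joint angles; "qd": joint speeds; "joint_torque": joint torques, N m; "position": TCP position; "eef_rot": TCP orientation; "contact_force": force on the tool from outside, world axes, zero at the start; "ft_torque": the same for the moment, N m; "width": finger opening in m; "finger_force": force on a finger pad.
Only numpy, scipy, OpenCV 4.12 (cv2) and the standard library are available. Lean on these libraries where they do the work, as an engineer would, in place of code of your own. Each camera call takes 0.05 s, during which the arm holds its last target. There are 200 camera calls.

TASK

The two round steel shafts are lying loose on the rubber mat, where they could roll off the bench. Lay the thick shaft in the big V-cradle and the thin shaft in the small one, each resting in both of its V's with its middle about midway between them; set them down, do not drop them. The square bar is not wanted.

Things in the scene. Friction and masses are not known exactly. Their poses are not given: they have to be found in the camera images.
- thick_shaft: thick round steel shaft, bright cylinder 32 mm in diameter, 180 mm long, dark 20 mm bore, about 0.5 kg; starts loose on a black rubber mat 6 mm thick lying on the bench, beside the thin shaft and a square bar (22 mm square, not wanted). Origin: centre of the cylinder; its y axis runs along the shaft; x and z turn as it rolls
- thin_shaft: thin round steel shaft, bright solid cylinder 18 mm in diameter, 180 mm long, about 0.33 kg; starts loose on the same 6 mm mat. Origin: centre of the cylinder; its y axis runs along the shaft; x and z turn as it rolls
- big_cradle: big grey steel V-cradle, fixed: base plate 85 x 150 x 8 mm with two V saddles in line, open upward, at y = +-55 mm, each 20 mm long, empty between. V: 45-degree flanks, mouth 48 mm wide, bottom at z = 34 mm, rim at z = 58 mm. Origin: centre of plate's underside, on the bench; y along the groove, x across, z up. The thick shaft seats with its axis at x = 0, z = 57 mm.
- small_cradle: small grey steel V-cradle, fixed: base plate 55 x 150 x 8 mm with two V saddles in line, open upward, at y = +-55 mm, each 20 mm long, empty between. V: 45-degree flanks, mouth 31 mm wide, bottom at z = 40 mm, rim at z = 56 mm. Origin: centre of plate's underside, on the bench; y along the groove, x across, z up. The thin shaft seats with its axis at x = 0, z = 53 mm.

How it is judged:
By the outcome, as a careful person would: the job done as asked, in the order asked, and still so for the second after the job is handed in, with the robot touching nothing.
It also fails if it takes over 54 s, if anything falls off the work surface, if the arm or the gripper's body presses on something with over 40 N, if the wrist force passes 120 N, or if a joint passes its speed limit or range.

## Working session

There is one attempt and no reset: what is moved stays moved. The work goes in short steps, Python scripts to look and compute and a tool call to move; the robot and the scene stay as the last step left them, time stands still between calls to the robot, and variables do not carry over. Pictures are saved under pics/ and viewed, at most 10 in all, crops included, and the job is handed in when it is done.

Besides the shell and the picture viewer there is one more tool, called after "Emit:" as name(argument=value, ...) on one line, values as JSON. jog_arm: Moves the arm, as the interface text tells. Its arguments: {"type":"object","properties":{"rows":{"type":"array"}},"required":["rows"]}

```bash
mkdir -p pics; cat > h.py <<'E'
import numpy as np, cv2
from rig import robot, capture, camera_model
from scipy.spatial.transform import Rotation as Ro
def cam(name,o=None):
    m=camera_model(name);K=np.array(m["camera_matrix"]);k1=m["k1"]
    if name=="wrist":
        o=o or robot.get_obs();T=np.eye(4);T[:3,:3]=Ro.from_euler('xyz',o["eef_rot"]).as_matrix();T[:3,3]=o["position"]
        W=T@np.array(m["hand_eye"]);return K,k1,W[:3,:3],W[:3,3]
    R=np.array(m["R"]);return K,k1,R.T,-R.T@np.array(m["t"])
def slopes(c,uv):
    K,k1=c[0],c[1];uv=np.atleast_2d(np.float64(uv))
    return cv2.undistortPoints(uv.reshape(-1,1,2),K,np.array([k1,0,0,0.])).reshape(-1,2)
def plane(c,uv,z):
    s=slopes(c,uv);d=np.c_[s,np.ones(len(s))]@c[2].T
    return c[3]+d*((z-c[3][2])/d[:,2])[:,None]
def cloud(c,dep):
    v,u=np.mgrid[:dep.shape[0],:dep.shape[1]]
    s=slopes(c,np.c_[u.ravel(),v.ravel()]);p=np.c_[s,np.ones(len(s))]*dep.reshape(-1,1)
    P=(c[3]+p@c[2].T).reshape(*dep.shape,3);P[dep==0]=np.nan;return P
E
python3 - <<'E'
from h import *
o=robot.get_obs();print(o)
for n in("top","side"):
    p,d=capture(n);cv2.imwrite(f"pics/{n}0.png",p[:,:,::-1]);np.save(n+"0",d);c=cam(n);np.save(n+"p",p)
    print(n,c[3].round(3),c[2][:,2].round(2))
E
```

```text
{'time_s': 0.0, 'qpos': array([ 1.15879020e+00,  2.17731863e-01,  1.61492769e+00, -9.38035069e-06,
        1.31131847e+00, -1.12215119e-01]), 'qd': array([ 0.00105975, -0.00173434, -0.00022548, -0.0003739 ,  0.00011666,
        0.00038361]), 'joint_torque': array([-8.54315276e-04, -3.96847129e+01, -3.03852689e+01, -1.67504395e-04,
        9.70659225e-03, -2.72280801e-06]), 'position': array([0.18424957, 0.59640348, 0.24398544]), 'eef_rot': array([-3.13922127e+00, -2.58109747e-04,  2.84180376e+00]), 'contact_force': array([ 0.38430629,  0.40287672, -0.69714092]), 'ft_torque': array([0.04153506, 0.03545212, 0.03268409]), 'finger_force': 0.0, 'width': 0.08572324434801373}
top [ 0.393 -0.016  0.783] [ 0.21  0.04 -0.98]
side [ 0.176 -0.398  0.679] [ 0.42  0.48 -0.77]
```

View pics/top0.png

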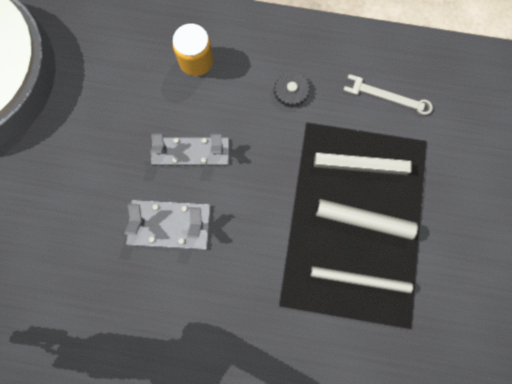

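View pics/side0.png

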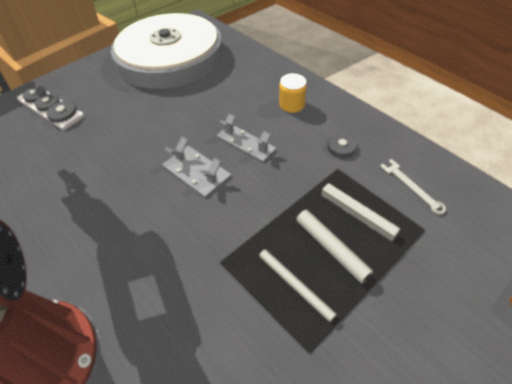

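Top view: the square bar is at (363,163), thick shaft (367,220), thin shaft (361,280), small cradle (190,150) and big cradle (168,224). The side view agrees.

```bash
cat > m.py <<'E'
from h import *
for n,rois in(("top",dict(thick=(310,195,425,245),thin=(305,262,420,298),bar=(310,148,420,178),small=(145,130,233,168),big=(122,198,213,252))),("side",dict(thick=(290,205,378,285),thin=(255,245,340,325)))):
    p=np.load(n+"p.npy");d=np.load(n+"0.npy");c=cam(n);P=cloud(c,d);g=cv2.cvtColor(p,cv2.COLOR_RGB2GRAY)
    for k,(a,b,e,f) in rois.items():
        z=dict(thick=.022,thin=.015,bar=.02,small=.008,big=.008)[k]
        m=np.zeros(g.shape,np.uint8);m[b:f,a:e]=(g[b:f,a:e]>(85 if z==.008 else 120))
        _,l,s,_=cv2.connectedComponentsWithStats(m);i=1+s[1:,4].argmax();m=(l==i)
        v,u=np.nonzero(m);Q=plane(c,np.c_[u,v],z)[:,:2].astype(np.float32)
        r=cv2.minAreaRect(Q);bx=cv2.boxPoints(r);e1=bx[1]-bx[0];e2=bx[2]-bx[1];L=e1 if np.linalg.norm(e1)>np.linalg.norm(e2) else e2
        D=P[m];D=D[~np.isnan(D[:,0])]
        print(n,k,"ctr",np.round(r[0],4),"size",np.round(r[1],4),"yaw",np.degrees(np.arctan2(L[1],L[0])).round(1)%180,"zpct",np.percentile(D[:,2],[5,50,97]).round(4), "cloudmid",((np.percentile(D,2,axis=0)+np.percentile(D,98,axis=0))/2).round(4))
        if z==.008:
            T=P[b:f,a:e].reshape(-1,3);T=T[T[:,2]>.035]
            r=cv2.minAreaRect(T[:,:2].astype(np.float32));print("  saddles",np.round(r[0],4),np.round(r[1],4),round(r[2],1),np.nanmax(T[:,2]).round(4))
E
python3 m.py
```

```text
top thick ctr [ 0.5376 -0.2037] size [0.1859 0.0311] yaw 85.7 zpct [0.0274 0.0363 0.04  ] cloudmid [ 0.5359 -0.1998  0.0329]
top thin ctr [ 0.4272 -0.2082] size [0.0171 0.1838] yaw 90.6 zpct [0.0173 0.023  0.0261] cloudmid [ 0.427  -0.2064  0.0174]
top bar ctr [ 0.6454 -0.1823] size [0.0242 0.1833] yaw 94.8 zpct [0.0243 0.0284 0.0308] cloudmid [ 0.6432 -0.1814  0.0262]
top small ctr [0.6186 0.1545] size [0.0759 0.1731] yaw 100.0 zpct [-0.0008  0.0079  0.054 ] cloudmid [0.6209 0.1574 0.0266]
  saddles [0.6143 0.1511] [0.0351 0.1302] 10.0 0.0584
top big ctr [0.4652 0.1639] size [0.1004 0.174 ] yaw 99.9 zpct [-0.0005  0.0084  0.0558] cloudmid [0.466  0.1674 0.0277]
  saddles [0.4663 0.1614] [0.0551 0.131 ] 6.6 0.0601
side thick ctr [ 0.5396 -0.1944] size [0.1879 0.035 ] yaw 85.6 zpct [0.0227 0.0343 0.0385] cloudmid [ 0.5358 -0.1992  0.0295]
side thin ctr [ 0.4285 -0.2029] size [0.0194 0.1847] yaw 90.6 zpct [0.0142 0.0215 0.0247] cloudmid [ 0.4301 -0.2062  0.015 ]
```

Emit:
jog_arm(rows=[[[-0.03,-0.025,0,0,100],[-0.03,-0.025,0,0,100],[-0.03,-0.025,0,0,100],[-0.03,-0.025,0,0,100],[-0.03,-0.025,0,0,100],[-0.03,-0.025,0,0,100],[-0.03,-0.025,0,0,100],[-0.03,-0.025,0,0,100],[-0.03,-0.025,0,0,100],[-0.03,-0.025,0,0,100]]])

```text
time_s: 0.93
position: [0.3976, 0.2679, 0.2449]
eef_rot: [-3.141, -0.0, 2.842]
contact_force: [0.6, 0.2, -0.2]
width: 0.0854
finger_force: 0.0
```

Emit:
jog_arm(rows=[[[0,0,0,0.12,100],[0,0,0,0.12,100],[0,0,0,0.12,100],[0,0,0,0.12,100],[0,0,0,0.12,100],[0,0,0,0.12,100],[0,0,0,0.12,100],[0,0,0,0.12,100],[0,0,0,0.12,100],[0,0,0,0,100]]])

```text
time_s: 1.77
position: [0.397, 0.2695, 0.2448]
eef_rot: [-3.141, 0.0, 1.76]
contact_force: [-1.2, 0.2, 0.1]
width: 0.0853
finger_force: 0.0
```

```bash
cat >> h.py <<'E'
def plan(x,y,z,yawdeg):
    "shift in present tool axes to the target, and turn about tool z"
    o=robot.get_obs();R=Ro.from_euler('xyz',o["eef_rot"]).as_matrix();s=R.T@(np.array([x,y,z])-o["position"])
    yaw=np.degrees(np.arctan2(R[1,0],R[0,0]));t=-((yawdeg-yaw+90)%180-90)
    print("t",round(o["time_s"],2),"pos",o["position"].round(4),"yaw",yaw.round(2),"width",round(o["width"],4),"F",o["contact_force"].round(1),"ff",round(o["finger_force"],1),"| shift",s.round(4),"turn",np.radians(t).round(4))
E
python3 - <<'E'
from h import *
plan(.466,.161,.244,97)
o=robot.get_obs();p,d=capture("wrist");cv2.imwrite("pics/w1.png",p[:,:,::-1]);c=cam("wrist",o);np.save("w1",cloud(c,d));np.save("w1p",p)
print(c[3],c[2][:,2])
E
```

```text
t 1.77 pos [0.397  0.2695 0.2448] yaw 100.83 width 0.0853 F [-1.2  0.2  0.1] ff 0.0 | shift [-0.1195  0.0474  0.0007] turn 0.0669
[0.3836457  0.33678917 0.37385137] [ 0.05050862 -0.2684011  -0.96198219]
```

View pics/w1.png

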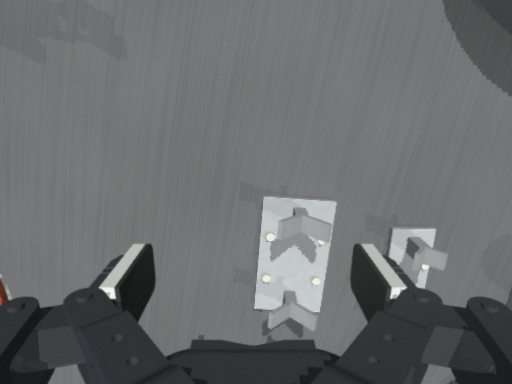

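Wrist view: the big cradle is in full view, with plate corners at about (264,197), (336,201), (325,312) and (255,308). The small one is partly hidden at (412,255).

```bash
python3 - <<'E'
from h import *
P=np.load("w1.npy")
R=P[185:338,245:346].reshape(-1,3)
for lo,hi in((.005,.012),(.036,.07)):
    T=R[(R[:,2]>lo)&(R[:,2]<hi)];r=cv2.minAreaRect(T[:,:2].astype(np.float32));print(lo,len(T),np.round(r[0],4),np.round(r[1],4),round(r[2],1),np.median(T[:,2]).round(4))
    if lo>.03:
        s=T[:,1]>np.median(T[:,1]);
        for q in(T[T[:,1]>.165],T[T[:,1]<.165]): r=cv2.minAreaRect(q[:,:2].astype(np.float32));print(len(q),np.round(r[0],4),np.round(r[1],4),round(r[2],1),q[:,2].max())
# plate corners on z=.008
from types import SimpleNamespace
import json
g=cv2.cvtColor(np.load("w1p.npy"),cv2.COLOR_RGB2GRAY)
m=np.zeros_like(g);m[185:318,245:346]=g[185:318,245:346]>150
cn=max(cv2.findContours(m,0,2)[0],key=cv2.contourArea);print(cv2.boxPoints(cv2.minAreaRect(cn)).round(0).tolist())
c=cam("wrist")
Q=plane(c,cn.reshape(-1,2),.008)[:,:2].astype(np.float32);r=cv2.minAreaRect(Q);print(r)
plan(.466,.161,.244,97)
E
```

```text
0.005 6254 [0.4668 0.161 ] [0.0852 0.1516] 6.9 0.0086
0.036 1800 [0.467  0.1611] [0.0554 0.1313] 6.7 0.049
994 [0.4606 0.2158] [0.0555 0.021 ] 6.9 0.06060399857734372
806 [0.4735 0.1066] [0.0551 0.0218] 7.4 0.0600089452741297
[[254.0, 308.0], [263.0, 195.0], [336.0, 201.0], [327.0, 314.0]]
((0.46772539615631104, 0.1614023596048355), (0.08501966297626495, 0.15021206438541412), 6.9991326332092285)
t 1.82 pos [0.397  0.2695 0.2448] yaw 101.08 width 0.0856 F [-0.1  0.7 -0.4] ff 0.0 | shift [-0.1197  0.0468  0.0008] turn 0.0712
```

Emit:
jog_arm(rows=[[[-0.0375,0.0036,0,0,100],[-0.0375,0.0036,0,0,100],[-0.0375,0.0036,0,0,100],[-0.0375,0.0036,0,0,100],[-0.0375,0.0036,0,0,100],[-0.0375,0.0036,0,0,100],[-0.0375,0.0036,0,0,100],[-0.0375,0.0036,0,0,100],[-0.0375,0.0036,0,0,100],[-0.0375,0.0036,0,0,100]]])

```text
time_s: 2.65
position: [0.5039, -0.0936, 0.2452]
eef_rot: [3.142, -0.0, 1.765]
contact_force: [0.5, -0.1, -0.2]
width: 0.0857
finger_force: 0.0
```

Emit:
jog_arm(rows=[[[-0.0375,0.0036,0,0,100],[-0.0375,0.0036,0,0,100],[-0.0375,0.0036,0,0,100],[0,0,0.03,0.09,100],[0,0,0.03,0.09,100],[0,0,0,0.09,100],[0,0,0,0,100],[0,0,0,0,100]]])

```text
time_s: 3.32
position: [0.5358, -0.2001, 0.185]
eef_rot: [-3.141, -0.0, 1.496]
contact_force: [0.1, 0.5, 0.3]
width: 0.0851
finger_force: 0.0
```

```bash
python3 - <<'E'
from h import *
plan(.536,-.1998,.184,85.7)
o=robot.get_obs();p,d=capture("wrist");cv2.imwrite("pics/w2.png",p[:,:,::-1]);c=cam("wrist",o);P=cloud(c,d);np.save("w2",P)
print(c[3])
for nm,lo,x0,x1 in(("thick",.0245,.48,.60),("thin",.0145,.39,.47)):
    T=P[(P[...,2]>lo)&(P[...,2]<.06)&(P[...,0]>x0)&(P[...,0]<x1)&(P[...,1]<-.05)];r=cv2.minAreaRect(T[:,:2].astype(np.float32));print(nm,len(T),np.round(r[0],4),np.round(r[1],4),round(r[2],1),np.percentile(T[:,2],98).round(4))
E
```

```text
t 3.32 pos [ 0.5358 -0.2001  0.185 ] yaw 85.71 width 0.0851 F [0.1 0.5 0.3] ff 0.0 | shift [0.0003 0.0002 0.001 ] turn 0.0002
[ 0.54057038 -0.13188074  0.31409145]
thick 7286 [ 0.538  -0.2008] [0.1807 0.0318] 85.7 0.0393
thin 3369 [ 0.4288 -0.2063] [0.0184 0.1814] 0.6 0.0254
```

View pics/w2.png

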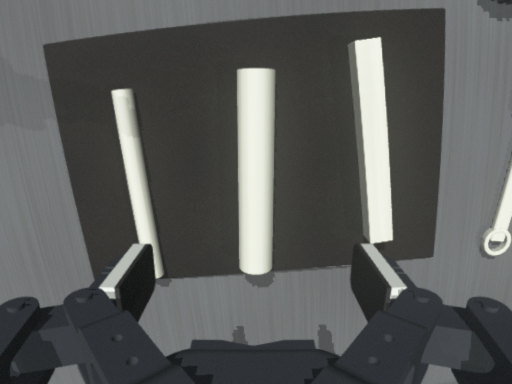

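Wrist view: the thick shaft runs from (256,70) to (256,272) and lies square between the pads. Measured size is 181 x 32 mm, centred at (0.538, -0.201).

Emit:
jog_arm(rows=[[[-0.0005,0.002,0.03,0,100],[0,0,0.03,0,100],[0,0,0.03,0,100],[0,0,0.03,0,100],[0,0,0.025,0,100],[0,0,0.01,0,100],[0,0,0.007,0,100],[0,0,0,0,100]]])

```text
time_s: 4.03
position: [0.5381, -0.2007, 0.0233]
eef_rot: [-3.142, -0.0, 1.493]
contact_force: [-0.0, -0.1, 0.1]
width: 0.0853
finger_force: 0.0
```

Emit:
jog_arm(rows=[[[0,0,0,0,50],[0,0,0,0,40],[0,0,0,0,30],[0,0,0,0,20],[0,0,0,0,20],[0,0,0,0,20],[0,0,0,0,20],[0,0,0,0,20]]])

```text
time_s: 4.7
position: [0.5385, -0.2012, 0.0249]
eef_rot: [3.14, 0.001, 1.492]
contact_force: [-2.5, 0.8, 5.9]
width: 0.0302
finger_force: 59.3
```

Emit:
jog_arm(rows=[[[0,0,-0.01,0,20],[0,0,-0.02,0,20],[0,0,-0.03,0,20],[0,0,-0.03,0,20],[0,0,-0.03,0,20],[0,0,-0.02,0,20],[0,0,0,0,20]]])

```text
time_s: 5.28
position: [0.5407, -0.2021, 0.1687]
eef_rot: [3.133, 0.004, 1.492]
contact_force: [0.9, -1.3, -4.0]
width: 0.03
finger_force: 60.7
```

```bash
python3 - <<'E'
from h import *
plan(.467,.161,.16,96.8)
o=robot.get_obs();p,d=capture("wrist");c=cam("wrist",o);P=cloud(c,d)
T=P[(P[...,2]>.10)&(P[...,2]<.2)&(abs(P[...,0]-.538)<.035)&(P[...,1]<-.05)]
# visible front section, ahead of the fingers
q=T[T[:,1]>-.18];print(len(q),q.min(0).round(4),q.max(0).round(4))
for y in(-.115,-.13,-.145,-.16):
    s=q[abs(q[:,1]-y)<.004]
    if len(s): print(y,np.percentile(s[:,2],98).round(4),np.percentile(s[:,0],[1,99]).round(4))
cv2.imwrite("pics/w3.png",p[:,:,::-1])
E
```

```text
t 5.28 pos [ 0.5407 -0.2021  0.1687] yaw 85.48 width 0.03 F [ 0.9 -1.3 -4. ] ff 60.7 | shift [ 0.3562 -0.1021  0.0065] turn -0.1976
16213 [ 0.5264 -0.18    0.1676] [ 0.5626 -0.1102  0.1838]
-0.115 0.1827 [0.5318 0.5619]
-0.13 0.1827 [0.5304 0.5609]
-0.145 0.1828 [0.5294 0.56  ]
-0.16 0.1828 [0.5282 0.5589]
```

View pics/w3.png

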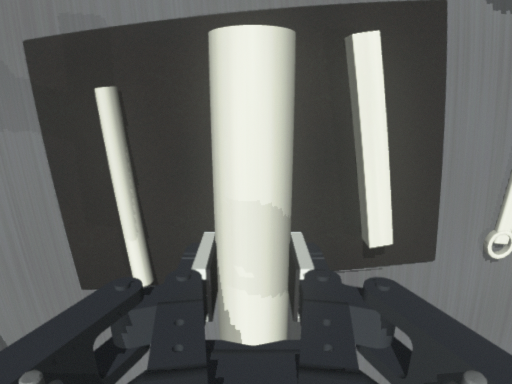

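Wrist view: the thick shaft is held level at (252,30)–(252,340). Its axis is 2 mm below the TCP and its middle about 2 mm ahead along tool x.

Emit:
jog_arm(rows=[[[0.02,-0.006,0,0,20],[0.037,-0.0105,0,0,20],[0.037,-0.0105,0,0,20],[0.037,-0.0105,0,0,20],[0.037,-0.0105,0,0,20],[0.037,-0.0105,0,0,20],[0.037,-0.0105,0,0,20],[0.037,-0.0105,0,0,20],[0.037,-0.0105,0,0,20],[0.025,-0.008,0,0,20]]])

```text
time_s: 6.17
position: [0.4633, 0.1495, 0.16]
eef_rot: [-3.135, -0.0, 1.493]
contact_force: [0.2, -0.1, -4.4]
width: 0.0302
finger_force: 60.5
```

Emit:
jog_arm(rows=[[[0.013,-0.004,0,-0.03,20],[0,0,0,-0.055,20],[0,0,0,-0.055,20],[0,0,0,-0.055,20],[0,0,0,0,20],[0,0,0,0,20],[0,0,0,0,20]]])

```text
time_s: 6.75
position: [0.4627, 0.1599, 0.1616]
eef_rot: [-3.138, 0.0, 1.685]
contact_force: [0.4, -0.6, -4.9]
width: 0.0305
finger_force: 60.4
```

```bash
cat > held.py <<'E'
from h import *
import sys
def held(r,z0):
    o=robot.get_obs();p,d=capture("wrist");c=cam("wrist",o);P=cloud(c,d);R=Ro.from_euler('xyz',o["eef_rot"]).as_matrix()
    L=(P-o["position"])@R   # tool coords
    m=(abs(L[...,1])<r+.012)&(L[...,0]>.03)&(L[...,0]<.13)&(L[...,2]<.012)&(L[...,2]>-.03)
    T=L[m];e=T[:,0].max();out=[]
    for x in(.035,.05,.065,.078):
        s=T[abs(T[:,0]-x)<.004]
        if len(s): out.append([x,np.percentile(s[:,1],[1,99]).mean(),np.percentile(s[:,2],2)+r])
    a=np.array(out);fy=np.polyfit(a[:,0],a[:,1],1);fz=np.polyfit(a[:,0],a[:,2],1)
    C=o["position"]+R@[e-.09,np.polyval(fy,0),np.polyval(fz,0)];A=R@[1,fy[0],fz[0]]
    print("tool: end",e.round(4),"y",fy.round(4),"z",fz.round(4),"centre",C.round(4),"yaw",np.degrees(np.arctan2(A[1],A[0])).round(2),"pitch",np.degrees(A[2]).round(2))
    return P,p
E
python3 - <<'E'
from held import *
plan(.467,.159,.075,96.8)
held(.016,0)
E
```

```text
t 6.75 pos [0.4627 0.1599 0.1616] yaw 96.57 width 0.0305 F [ 0.4 -0.6 -4.9] ff 60.4 | shift [-0.0013  0.0044  0.0865] turn -0.004
tool: end 0.0914 y [-0.0061 -0.0004] z [-0.0023  0.0018] centre [0.4622 0.1612 0.1597] yaw 96.92 pitch 0.12
```

Emit:
jog_arm(rows=[[[-0.0005,0.0025,0.01,0,20],[0,0.0023,0.02,0,20],[0,0,0.02,0,20],[0,0,0.02,0,20],[0,0,0.01,0,20],[0,0,0,0,20],[0,0,0,0,20]]])

```text
time_s: 7.38
position: [0.4684, 0.1601, 0.0826]
eef_rot: [-3.14, 0.0, 1.686]
contact_force: [0.5, -0.3, -4.7]
width: 0.0295
finger_force: 60.3
```

```bash
python3 - <<'E'
from held import *
plan(.467,.159,.059,96.8)
P,p=held(.016,0);cv2.imwrite("pics/w4.png",p[:,:,::-1])
E
```

```text
t 7.38 pos [0.4684 0.1601 0.0826] yaw 96.63 width 0.0295 F [ 0.5 -0.3 -4.7] ff 60.3 | shift [-0.0009 -0.0015  0.0236] turn -0.003
tool: end 0.0913 y [-0.0035 -0.0006] z [-0.0019  0.0018] centre [0.4677 0.1613 0.0807] yaw 96.83 pitch 0.1
```

View pics/w4.png

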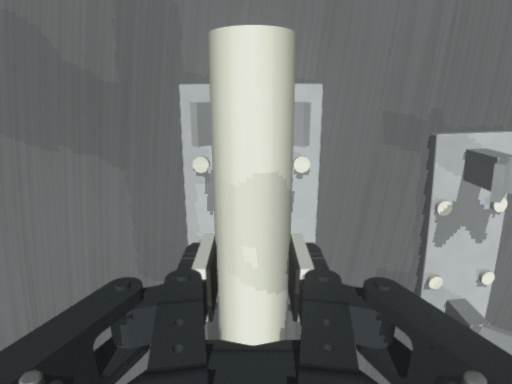

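Wrist view: the thick shaft (x≈252) is centred over the plate (edges at 182 and 322) and parallel to it. I'll lower it the last part slowly.

Emit:
jog_arm(rows=[[[0,-0.0007,0.007,0,20],[0,0,0.006,0,20],[0,0,0.004,0,20],[0,0,0.002,0,20],[0,0,0.001,0,20],[0,0,0,0,20],[0,0,0,0,20]]])

```text
time_s: 8.02
position: [0.4683, 0.1603, 0.0634]
eef_rot: [3.141, 0.0, 1.687]
contact_force: [-0.2, 0.5, -4.5]
width: 0.0296
finger_force: 60.5
```

Emit:
jog_arm(rows=[[[0,0,0.001,0,20],[0,0,0.001,0,20],[0,0,0.0007,0,20],[0,0,0.0007,0,20],[0,0,0,0,20],[0,0,0,0,20]]])

```text
time_s: 8.52
position: [0.4683, 0.1602, 0.0604]
eef_rot: [-3.141, 0.0, 1.687]
contact_force: [-1.8, -1.1, 1.4]
width: 0.03
finger_force: 61.2
```

Emit:
jog_arm(rows=[[[0,-0.0005,0.0005,0,20],[0,-0.0002,0.0005,0,20],[0,0,0.0003,0,20],[0,0,0,0,20],[0,0,0,0,20]]])

```text
time_s: 8.93
position: [0.4683, 0.1603, 0.0603]
eef_rot: [3.141, 0.0, 1.687]
contact_force: [-4.6, -1.8, 9.0]
width: 0.03
finger_force: 62.1
```

Emit:
jog_arm(rows=[[[0,-0.0005,0,0,20],[0,-0.0005,0,0,20],[0,-0.0005,0,0,20],[0,0,0,0,20],[0,0,0,0,20]]])

```text
time_s: 9.35
position: [0.4673, 0.1602, 0.0595]
eef_rot: [3.139, -0.0, 1.686]
contact_force: [0.0, -0.9, 3.6]
width: 0.0303
finger_force: 61.4
```

Emit:
jog_arm(rows=[[[0,-0.0002,0.0004,0,20],[0,0,0.0004,0,20],[0,0,0,0,20],[0,0,0,0,20]]])

```text
time_s: 9.68
position: [0.4673, 0.1602, 0.0594]
eef_rot: [3.139, -0.0, 1.687]
contact_force: [-1.8, -1.0, 9.7]
width: 0.0303
finger_force: 62.0
```

```bash
python3 - <<'E'
from held import *
plan(.467,.159,.059,96.8)
held(.016,0)
E
```

```text
t 9.68 pos [0.4673 0.1602 0.0594] yaw 96.63 width 0.0303 F [-1.8 -1.   9.7] ff 62.0 | shift [-0.0011 -0.0005  0.0004] turn -0.003
tool: end 0.0914 y [-0.001  -0.0006] z [-0.0024  0.0018] centre [0.4666 0.1615 0.0576] yaw 96.69 pitch 0.15
```

Emit:
jog_arm(rows=[[[0,0,0,0,38],[0,0,0,0,42],[0,0,0,0,48],[0,0,0,0,56],[0,0,0,0,70],[0,0,0,0,80],[0,0,0,0,80],[0,0,0,0,80]]])

```text
time_s: 10.4
position: [0.4657, 0.1599, 0.0577]
eef_rot: [-3.141, 0.0, 1.687]
contact_force: [0.7, -0.1, 0.3]
width: 0.0684
finger_force: 0.0
```

Emit:
jog_arm(rows=[[[0,0,-0.01,0,80],[0,0,-0.02,0,80],[0,0,-0.03,0,80],[0,0,-0.035,0,80],[0,0,-0.035,0,80],[0,0,-0.02,0,80],[0,0,0,0,80]]])

```text
time_s: 10.98
position: [0.4699, 0.1608, 0.2151]
eef_rot: [3.129, -0.001, 1.687]
contact_force: [1.5, 0.2, 1.0]
width: 0.068
finger_force: 0.0
```

```bash
python3 - <<'E'
from h import *
plan(.4288,-.2063,.2,90.6)
o=robot.get_obs();p,d=capture("wrist");cv2.imwrite("pics/w5.png",p[:,:,::-1]);c=cam("wrist",o);P=cloud(c,d)
T=P[(P[...,2]>.061)&(P[...,2]<.09)&(abs(P[...,0]-.467)<.05)&(abs(P[...,1]-.16)<.12)];r=cv2.minAreaRect(T[:,:2].astype(np.float32));print("thick",len(T),np.round(r[0],4),np.round(r[1],4),round(r[2],1),np.percentile(T[:,2],98).round(4))
S=P[(P[...,0]>.55)&(P[...,0]<.69)&(P[...,1]>.05)&(P[...,1]<.25)]
for lo,hi in((.005,.012),(.042,.07)):
    T=S[(S[:,2]>lo)&(S[:,2]<hi)];r=cv2.minAreaRect(T[:,:2].astype(np.float32));print(lo,len(T),np.round(r[0],4),np.round(r[1],4),round(r[2],1))
E
```

```text
t 10.98 pos [0.4699 0.1608 0.2151] yaw 96.66 width 0.068 F [1.5 0.2 1. ] ff 0.0 | shift [-0.3599 -0.0836  0.0137] turn 0.1057
thick 7372 [0.4666 0.1607] [0.0315 0.1804] 6.7 0.0739
0.005 5338 [0.6153 0.1514] [0.0561 0.1503] 10.1
0.042 1534 [0.6151 0.1509] [0.0389 0.1309] 9.6
```

View pics/w5.png

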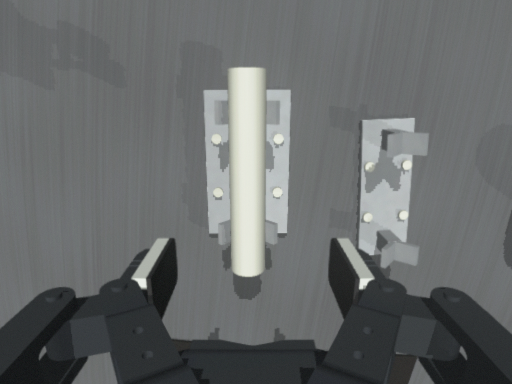

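Wrist view: the thick shaft is in both V's at (248,70)–(248,272), its centre within 0.5 mm of the cradle's. The small cradle is visible at (388,190). Now the thin shaft.

Emit:
jog_arm(rows=[[[-0.036,-0.0084,0,0,80],[-0.036,-0.0084,0,0,80],[-0.036,-0.0084,0,0,80],[-0.036,-0.0084,0,0,80],[-0.036,-0.0084,0,0,80],[-0.036,-0.0084,0,0,80],[-0.036,-0.0084,0,0,80],[-0.036,-0.0084,0,0,80],[-0.036,-0.0084,0,0,80],[-0.036,-0.0084,0,0,80]]])

```text
time_s: 11.87
position: [0.4223, -0.2084, 0.2062]
eef_rot: [-3.139, -0.002, 1.686]
contact_force: [0.9, -0.1, 0.0]
width: 0.0679
finger_force: 0.0
```

Emit:
jog_arm(rows=[[[0,0,0.03,0.053,80],[0,0,0.03,0.053,80],[0,0,0.03,0,80],[0,0,0.02,0,80],[0,0,0,0,80],[0,0,0,0,80]]])

```text
time_s: 12.37
position: [0.422, -0.206, 0.0956]
eef_rot: [-3.137, -0.004, 1.581]
contact_force: [1.2, 0.2, -0.4]
width: 0.0686
finger_force: 0.0
```

```bash
python3 - <<'E'
from h import *
o=robot.get_obs();p,d=capture("wrist");c=cam("wrist",o);P=cloud(c,d)
T=P[(P[...,2]>.0145)&(P[...,2]<.04)&(P[...,0]>.39)&(P[...,0]<.47)&(P[...,1]<-.05)&(P[...,1]>-.32)];r=cv2.minAreaRect(T[:,:2].astype(np.float32));print("thin",len(T),np.round(r[0],4),np.round(r[1],4),round(r[2],1),np.percentile(T[:,2],98).round(4))
plan(.4288,-.2063,.022,90.6)
E
```

```text
thin 7385 [ 0.4281 -0.2067] [0.0181 0.181 ] 0.6 0.0254
t 12.42 pos [ 0.4236 -0.207   0.0974] yaw 90.58 width 0.0682 F [-0.4  1.  -0.6] ff 0.0 | shift [0.0006 0.0054 0.0754] turn -0.0004
```

Emit:
jog_arm(rows=[[[0.0005,0.0048,0.025,0,80],[0,0,0.025,0,80],[0,0,0.015,0,80],[0,0,0.007,0,80],[0,0,0.003,0,80],[0,0,0,0,80],[0,0,0,0,80]]])

```text
time_s: 13.0
position: [0.4301, -0.2076, 0.0243]
eef_rot: [3.139, 0.002, 1.581]
contact_force: [0.3, 0.1, 0.1]
width: 0.0685
finger_force: 0.0
```

Emit:
jog_arm(rows=[[[0,0,0,0,50],[0,0,0,0,40],[0,0,0,0,30],[0,0,0,0,20],[0,0,0,0,10],[0,0,0,0,8],[0,0,0,0,8],[0,0,0,0,8],[0,0,0,0,8]]])

```text
time_s: 13.75
position: [0.4291, -0.2071, 0.0236]
eef_rot: [3.142, 0.0, 1.581]
contact_force: [-1.5, 0.6, 6.1]
width: 0.0156
finger_force: 58.7
```

Emit:
jog_arm(rows=[[[0,0,-0.01,0,8],[0,0,-0.02,0,8],[0,0,-0.03,0,8],[0,0,-0.03,0,8],[0,0,-0.03,0,8],[0,0,-0.03,0,8],[0,0,0,0,8],[0,0,0,0,8]]])

```text
time_s: 14.42
position: [0.4298, -0.2075, 0.1747]
eef_rot: [3.138, 0.003, 1.581]
contact_force: [-0.2, 0.4, -3.8]
width: 0.0154
finger_force: 59.3
```

```bash
python3 - <<'E'
from held import *
plan(.615,.151,.17,100)
held(.009,0)
E
```

```text
t 14.42 pos [ 0.4298 -0.2075  0.1747] yaw 90.57 width 0.0154 F [-0.2  0.4 -3.8] ff 59.3 | shift [0.3566 0.1887 0.0045] turn -0.1646
tool: end 0.091 y [-0.0005 -0.0004] z [-0.0073  0.0077] centre [ 0.4294 -0.2065  0.167 ] yaw 90.6 pitch 0.27
```

Emit:
jog_arm(rows=[[[0.02,0.0106,0,0,8],[0.033,0.0175,0,0,8],[0.033,0.0175,0,0,8],[0.033,0.0175,0,0,8],[0.033,0.0175,0,0,8],[0.033,0.0175,0,0,8],[0.033,0.0175,0,0,8],[0.033,0.0175,0,0,8],[0.033,0.0175,0,0,8],[0.033,0.0175,0,0,8]]])

```text
time_s: 15.3
position: [0.5917, 0.1135, 0.1687]
eef_rot: [-3.135, 0.001, 1.581]
contact_force: [0.8, 0.1, -3.5]
width: 0.0159
finger_force: 59.1
```

Emit:
jog_arm(rows=[[[0.025,0.0132,0,0,8],[0.0133,0.0071,0,0,8],[0,0,0.015,-0.055,8],[0,0,0.015,-0.055,8],[0,0,0.015,-0.054,8],[0,0,0,0,8],[0,0,0,0,8],[0,0,0,0,8]]])

```text
time_s: 15.97
position: [0.613, 0.1498, 0.127]
eef_rot: [-3.14, 0.0, 1.743]
contact_force: [-1.1, -1.0, -2.4]
width: 0.0155
finger_force: 59.2
```

```bash
python3 - <<'E'
from held import *
plan(.615,.151,.07,100)
P,p=held(.009,0)
S=P[(P[...,0]>.55)&(P[...,0]<.69)&(P[...,1]>.05)&(P[...,1]<.25)]
T=S[(S[:,2]>.005)&(S[:,2]<.012)];r=cv2.minAreaRect(T[:,:2].astype(np.float32));print(len(T),np.round(r[0],4),np.round(r[1],4),round(r[2],1))
E
```

```text
t 15.97 pos [0.613  0.1498 0.127 ] yaw 99.87 width 0.0155 F [-1.1 -1.  -2.4] ff 59.2 | shift [0.0009 0.0022 0.057 ] turn -0.0022
tool: end 0.0911 y [-0.0011 -0.0005] z [-0.0063  0.0077] centre [0.6123 0.1508 0.1193] yaw 99.94 pitch 0.36
3391 [0.6129 0.1656] [0.0555 0.1203] 10.0
```

Emit:
jog_arm(rows=[[[0,0.0015,0.01,0,8],[0,0.0014,0.015,0,8],[0,0,0.015,0,8],[0,0,0.008,0,8],[0,0,0.003,0,8],[0,0,0,0,8],[0,0,0,0,8]]])

```text
time_s: 16.6
position: [0.6167, 0.1509, 0.0767]
eef_rot: [3.142, -0.0, 1.745]
contact_force: [0.7, -0.1, -3.2]
width: 0.0153
finger_force: 59.2
```

```bash
python3 - <<'E'
from held import *
plan(.615,.150,.0607,100)
P,p=held(.009,0);cv2.imwrite("pics/w6.png",p[:,:,::-1])
E
```

```text
t 16.6 pos [0.6167 0.1509 0.0767] yaw 99.96 width 0.0153 F [ 0.7 -0.1 -3.2] ff 59.2 | shift [-0.0006 -0.0018  0.016 ] turn -0.0006
tool: end 0.0912 y [-0.0022 -0.0005] z [-0.0001  0.0074] centre [0.616  0.152  0.0694] yaw 100.09 pitch 0.01
```

View pics/w6.png

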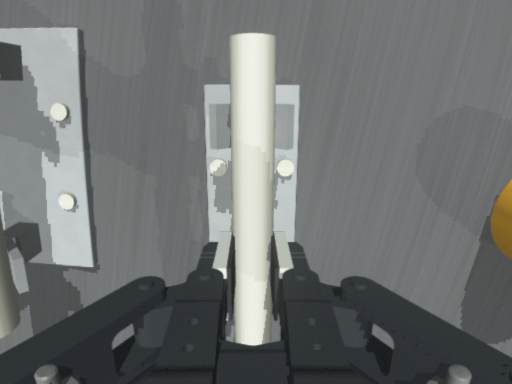

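Wrist view: the thin shaft (x≈253) is centred over the small cradle's plate (205–299) and parallel to it. Lowering it slowly.

Emit:
jog_arm(rows=[[[0,-0.0006,0.006,0,8],[0,0,0.004,0,8],[0,0,0.002,0,8],[0,0,0.001,0,8],[0,0,0,0,8],[0,0,0,0,8]]])

```text
time_s: 17.15
position: [0.6159, 0.1507, 0.0638]
eef_rot: [-3.142, -0.0, 1.745]
contact_force: [0.1, 1.0, -3.1]
width: 0.0157
finger_force: 59.2
```

Emit:
jog_arm(rows=[[[0,0,0.001,0,8],[0,0,0.0007,0,8],[0,0,0.0006,0,8],[0,0,0,0,8],[0,0,0,0,8]]])

```text
time_s: 17.57
position: [0.616, 0.1507, 0.0616]
eef_rot: [3.141, 0.0, 1.745]
contact_force: [0.1, -0.8, -3.6]
width: 0.0154
finger_force: 59.2
```

Emit:
jog_arm(rows=[[[0,0,0.0005,0,8],[0,0,0.0005,0,8],[0,0,0,0,8],[0,0,0,0,8]]])

```text
time_s: 17.9
position: [0.6161, 0.1508, 0.0614]
eef_rot: [3.141, 0.0, 1.745]
contact_force: [-3.1, -0.6, 4.0]
width: 0.0154
finger_force: 59.8
```

Emit:
jog_arm(rows=[[[0,0,0.0004,0,8],[0,0,0.0004,0,8],[0,0,0,0,8],[0,0,0,0,8]]])

```text
time_s: 18.23
position: [0.6162, 0.1508, 0.0613]
eef_rot: [-3.142, 0.0, 1.745]
contact_force: [-3.6, -0.4, 8.2]
width: 0.0153
finger_force: 60.4
```

Force is toward −x, so it's on the +x flank. Easing toward −x.

Emit:
jog_arm(rows=[[[0,-0.0005,0,0,8],[0,-0.0004,0,0,8],[0,0,0,0,8],[0,0,0,0,8]]])

```text
time_s: 18.57
position: [0.6161, 0.1508, 0.0613]
eef_rot: [3.139, 0.0, 1.745]
contact_force: [-2.5, -0.8, 6.3]
width: 0.0153
finger_force: 60.3
```

```bash
python3 - <<'E'
from held import *
plan(.615,.150,.0607,100)
held(.009,0)
E
```

```text
t 18.57 pos [0.6161 0.1508 0.0613] yaw 99.98 width 0.0153 F [-2.5 -0.8  6.3] ff 60.3 | shift [-0.0006 -0.0012  0.0006] turn -0.0004
tool: end 0.0912 y [-0.0001 -0.0006] z [0.0007 0.0074] centre [0.6153 0.1518 0.054 ] yaw 99.98 pitch -0.05
```

Emit:
jog_arm(rows=[[[0,-0.0005,0,0,8],[0,-0.0004,0,0,8],[0,0,0.0003,0,8],[0,0,0,0,8],[0,0,0,0,8]]])

```text
time_s: 19.03
position: [0.616, 0.1507, 0.0613]
eef_rot: [3.138, 0.0, 1.745]
contact_force: [-0.6, 1.2, 6.7]
width: 0.0153
finger_force: 60.3
```

Emit:
jog_arm(rows=[[[0,0,0,0,20],[0,0,0,0,24],[0,0,0,0,30],[0,0,0,0,38],[0,0,0,0,48],[0,0,0,0,60],[0,0,0,0,60],[0,0,0,0,60]]])

```text
time_s: 19.7
position: [0.614, 0.1504, 0.0592]
eef_rot: [-3.141, -0.0, 1.745]
contact_force: [-0.0, 0.2, 1.2]
width: 0.0512
finger_force: 0.0
```

Emit:
jog_arm(rows=[[[0,0,-0.01,0,60],[0,0,-0.02,0,60],[0,0,-0.03,0,60],[0,0,-0.035,0,60],[0,0,-0.035,0,60],[0,0,-0.02,0,60],[0,0,0,0,60],[0,0,0,0,60]]])

```text
time_s: 20.37
position: [0.6156, 0.1506, 0.2127]
eef_rot: [3.136, 0.0, 1.745]
contact_force: [-0.2, -0.8, -0.9]
width: 0.0515
finger_force: 0.0
```

```bash
python3 - <<'E'
from h import *
plan(.615,.15,.2,100)
o=robot.get_obs();p,d=capture("wrist");cv2.imwrite("pics/w7.png",p[:,:,::-1]);c=cam("wrist",o);P=cloud(c,d)
for n,x,y,z in(("thin",.615,.151,.0575),("thick",.467,.161,.061)):
    T=P[(P[...,2]>z)&(P[...,2]<.09)&(abs(P[...,0]-x)<.05)&(abs(P[...,1]-y)<.12)];r=cv2.minAreaRect(T[:,:2].astype(np.float32));print(n,len(T),np.round(r[0],4),np.round(r[1],4),round(r[2],1),np.percentile(T[:,2],98).round(4))
E
```

```text
t 20.37 pos [0.6156 0.1506 0.2127] yaw 99.97 width 0.0515 F [-0.2 -0.8 -0.9] ff 0.0 | shift [-0.0005 -0.0008  0.0127] turn -0.0005
thin 3655 [0.6187 0.1514] [0.0239 0.1806] 9.6 0.0631
thick 7612 [0.468  0.1611] [0.0307 0.1808] 6.7 0.0739
```

View pics/w7.png

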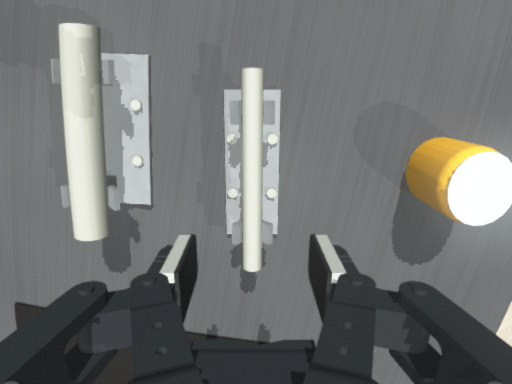

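Wrist view: both shafts rest in both V's of their cradles, thick at (83,130) and thin at (252,170). Their top heights are 73.9 and 63.1 mm against 73 and 62 mm expected, and both are centred. The gripper is clear.

```bash
python3 -c "
from rig import robot
print(robot.job_done())"
```

```text
the job is handed in; nothing more can be done
None
```

The thick shaft lies in the big V-cradle and the thin shaft in the small one, each resting in both V's with its middle about midway between them; the job is handed in at about 20 s, the square bar left alone.

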